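# Tip a valve housing onto its foot and clamp it

### The arm

A 6-joint arm with a two-finger parallel gripper is mounted at the origin on the work surface. World frame = base frame: x ahead of the robot, y to its left, z up, the work surface at z = 0. Lengths are in m, angles in rad, forces in N, time in s.
With the tool pointing down it reaches from about 0.375 to 0.75 m from the base axis. Payload 9 kg.
Tool frame: the origin (TCP) lies at the very end of the fingers, on their centre line; the grasp point (between the pads) lies 19 mm behind it (env.tcp_to_grasp is the distance from the TCP to the grasp point, in m); x points along the fingers, y is the direction in which the jaws open and shut, and the axes are right-handed (so a half turn about x gives the same grasp; the last joint's range is limited). The gripper opens to 85 mm and grips with 20 to 120 N. Pads are 22 mm wide; open, the fingers measure 114 mm over their backs; the gripper's body (76 mm by 85 mm) begins 54 mm behind the grasp point. The pads swing forward as they close: fully open they stand 13 mm farther back than shut.
Start: joints at [1.016, 0.104, 0.097, 1.564, 0, 1.353], TCP at [0.198, 0.566, 0.231] pointing down, gripper open.
Joint ranges: [-2.99, 2.99], [-0.84, 1.86], [-1.1, 1.16], [-1.84, 2.11], [-1.51, 1.56], [-3.14, 3.14]. Speed limits (rad/s): [2.22, 2.22, 2.57, 3.14, 3.14, 3.14].

### API

Orientations are given as a rotation vector (axis times angle).
In Python, from bench import env gives the robot as it stands.
- The arm moves only by the shell command python3 -m inch 'ROWS' [FORCE]. ROWS is JSON, a list of rows, each an object with "travel": the shift along the tool's x, y, z in units of 25 mm (1.0 is 25 mm), a list of three; "roll": the turn about the tool's x in units of 6 degrees (1.0 is 6 degrees); "fingers": the closure, from 0 (fully open) to 1 (shut). In form: [{"travel": [tx, ty, tz], "roll": roll, "fingers": fingers}, ...]. A call has 1 to 5 rows; each row is the pose to reach, as a shift and turn from the pose commanded when the call began, along the tool's axes at that moment; what a row does not reach only later rows make up. A row lasts 1/12 s, in which the tool goes at most 41.7 mm and 7.16 degrees, less where a joint would pass 70% of its speed; a pose out of reach is approached as far as the arm can. A call with a gripper value outside its range is refused whole. The fingers move at their own pace and stop on an object; FORCE is the grip in N (left out, the last holds). Time passes only in rows, so rows that repeat a pose let the fingers close. It gives the time, the measured TCP pose, the force and the opening at its end, in the units of the state.
- env.read_state(): the state, without advancing time (a new reading comes with each control period).
- env.grab_frame(name): name is "scene" or "top"; returns (picture, depth): 420x560x3 uint8, red, green, blue; 420x560 float32, m along the optical axis (not along the pixel's ray), 0 where there is no reading.
- env.camera_params(name): a dict with "fov_y" (degrees; the focal length in pixels is half the picture's height over the tangent of half this angle, whatever the lens; pixels are square), "cx", "cy" (the principal point, pixels), "rvec" (rotation vector, rad) and "tvec" (3), from world to camera coordinates, as OpenCV has them. Camera axes: x right, y down, z forward; pixel columns grow to the right and rows downward; lengths in m; the calibration is good to about 2 mm. A picture is of the moment at which its call begins. camera_params takes no time and is no camera call.
- env.sign_off(): hands the job in, once; it reports no verdict.
Trained networks look in the newest picture that a camera, given by its name, has taken for a name from the list of things; names that differ only in an ending like _2 or _b are one class to them, and where a whole thing is asked for, a point or a joint stands for the part that bears it (a point fixed in the world has none). Each returns a list of dicts, best first, with "score" (0 to 1); they miss things now and then, are a little off and sometimes report something else, mostly with a low value. They report only what shows in the picture. A call takes as long as a camera call.
- env.regions_of(camera, name): "mask" (420x560 bool, what is visible of it) and "bbox" ([centre column, centre row, width, height] in pixels, round what is visible of it).
- env.tip_of(camera, name): "position" ([column, row] in pixels: a listed point, or the origin of a listed thing).
The state is a dict: "t": time; "joint_pos": joint angles; "dq": joint speeds; "joint_efforts": joint torques, N m; "ee_pos": TCP position; "tcp_rot": TCP orientation; "wrist_force": force on the tool from outside, world axes, zero at the start; "wrist_torque": the same for the moment, N m; "opening": opening from 0.0 (shut) to 1.0 (fully open).
Only numpy, scipy, OpenCV 4.12 (cv2) and the standard library are available. Lean on these libraries where they do the work, as an engineer would, in place of code of your own. Each camera call takes 0.05 s, during which the arm holds its last target. There are 200 camera calls.

### The job

The valve housing stands on end on the bed of the holding fixture. Push it over so that it lies on its foot plate with the two ports facing up, then squeeze the two release buttons of the sliding jaw together, slide the jaw up until the housing is pressed square against the end stop and the jaw's sprung pressure plate is pushed about half-way in (firm, but never driven solid), and let go so the jaw locks. Do not disturb the other things on the bench.

Things in the scene. Friction and masses are not known exactly. Their poses are not given: they have to be found in the camera images.
- fixture: Holding fixture, fixed to the bench: flat steel bed 150 mm wide (x) and 460 mm long (y from -295 to +165 mm), bed surface at z = +30 mm, with a 26 mm slot along the middle that guides the jaw. Origin on the bench under the slot, 65 mm to +y of the bed's mid-length. Adjustable end stop at its +y end, sliding jaw at its -y end.
- stop_bracket (a point): Middle of the fixed stop bracket (22 mm thick in y, 100 mm wide, top 85 mm above the bench) at the fixture's +y end. On its -y side a flat stop plate, 84 mm wide, 36 to 80 mm above the bench, sits on a locked adjusting screw. Its setting differs from job to job and is not given: its face lies 29 to 49 mm to -y of this point; find it by feel.
- housing: Loose aluminium valve housing, 0.5 to 0.8 kg, 130 mm long with flat ends, standing on end (its z up), origin under it. Foot plate 12 mm thick, 112 wide, 4 bolt holes, on its +y side (outer face y = +36 mm), turned towards the stop. On the -y side (face y = -36 mm, 86 wide) two round ports 34 mm across, 10 mm proud, 50 mm above its end. Laid on its foot it is 70 mm high, 80 over the ports.
- housing_mid (a point): Centre of the housing, 65 mm above the end it stands on, 36 mm from the foot plate's outer face; axes as the housing's. Foot down: y points straight down, point 66 mm above the bench. It tips over the lower edge of the foot plate at about 25 degrees of lean with 1 to 3 N at its top; pushed lower than about 85 mm above its end it may only slide (friction 0.5 to 0.7).
- jaw_grip (a point): Midway between the sliding jaw's two black release buttons, 62 mm above the bench, axes as the fixture's. The buttons stick out either side along x: 60 mm over both when out, each 30 mm long (y), 26 high. Each goes in 5 mm (50 mm over both when home), 10 N to start, 15 N to hold in. The block between them is 40 mm wide and 76 mm high.
- jaw: Sliding jaw, origin on the bench level under the +y face of its upright (90 mm wide, 16 thick, 85 high above the bench), 50 mm to +y of jaw_grip. Brakes lock it hard unless both buttons are squeezed in by 2 mm or more; then it slides along the fixture's y, 195 mm of travel, drag 1.5 N plus a little with speed. It locks where it stands when they are let go.
- pressure_plate: Sprung steel plate in front of the jaw, 84 mm wide, 36 to 80 mm above the bench; origin at the centre of its flat +y face, which is 68 mm to +y of jaw_grip when not pressed. It goes back into the jaw by up to 8 mm against springs of 3 N per mm (12 N half-way, 24 N at the end, solid beyond). Axes as the fixture's.
- bin_nuts: Bystander: loose orange bin of steel nuts, 120 x 100 x 70 mm high, origin under its centre.
- bin_plugs: Bystander: loose orange bin of dark plugs, 120 x 100 x 70 mm high, origin under its centre.
- paste_tin: Bystander: tin with a brush in it, 72 mm diameter, 85 mm high (brush to 155), origin under its centre.
- adapter: Bystander: dark hexagon hose adapter standing up beyond the fixture, 44 mm across, 68 mm high, origin under its centre.
- elbow: Bystander: dark steel elbow fitting lying on the robot's side of the fixture, arms 45 mm, 32 mm high, origin under its corner.
- wrench: Bystander: flat wrench lying along the far side of the fixture, 220 mm long, 8 mm thick, origin under its middle.
- spare_cover: Bystander: aluminium end cover lying flat on the robot's side of the fixture, 86 x 60 x 10 mm, origin under its centre.

How it is judged:
By the outcome, as a careful person would: the job done as asked, in the order asked, and still so for the second after the job is handed in, with the robot touching nothing.
It also fails if it takes over 56 s, if anything falls off the work surface, if the arm or the gripper's body presses on something with over 40 N, if the wrist force passes 120 N, or if a joint passes its speed limit or range.

## Working session

There is one attempt and no reset: what is moved stays moved. The work goes in short steps, Python scripts to look and compute and a shell command to move; the robot and the scene stay as the last step left them, time stands still between calls to the robot, and variables do not carry over. Pictures are saved under pics/ and viewed, about 8 in all and at most 12, crops included, and the job is handed in when it is done.

```bash
ls; mkdir -p pics; cat > h.py <<'E'
import numpy as np, cv2
from bench import env
from scipy.spatial.transform import Rotation as R
def cam(n):
    p=env.camera_params(n); f=210/np.tan(np.radians(p['fov_y'])/2)
    return f,p['cx'],p['cy'],R.from_rotvec(np.ravel(p['rvec'])).as_matrix(),np.ravel(p['tvec'])
def ray(n,uv,z):
    f,cx,cy,M,t=cam(n); d=M.T@np.array([(uv[0]-cx)/f,(uv[1]-cy)/f,1]); c=-M.T@t
    return c+d*(z-c[2])/d[2]
def cloud(n,dep):
    f,cx,cy,M,t=cam(n); v,u=np.mgrid[:420,:560]
    P=np.stack([(u-cx)/f*dep,(v-cy)/f*dep,dep],-1)
    return (P-t)@M
def proj(n,X):
    f,cx,cy,M,t=cam(n); p=M@np.asarray(X)+t; return p[:2]/p[2]*f+[cx,cy]
def st():
    s=env.read_state(); print({k:np.round(v,4).tolist() for k,v in s.items()})
    print(np.round(R.from_rotvec(s['tcp_rot']).as_matrix(),3))
E
python3 - <<'E'
from h import *
st()
for n in ['scene','top']:
    im,d=env.grab_frame(n); cv2.imwrite(f'pics/{n}0.png',im[:,:,::-1]); np.save(f'pics/{n}0.npy',d)
    C=cloud(n,d)
    for k,z in [('stop_bracket',.085),('jaw_grip',.062),('housing',.03),('housing_mid',.095),('pressure_plate',.058),('jaw',0),('fixture',0)]:
        r=env.tip_of(n,k)[:1]
        for q in r:
            print(n,k,round(q['score'],2),np.round(q['position'],1),np.round(ray(n,q['position'],z),4))
    for k in ['housing','jaw','bin_nuts','bin_plugs','paste_tin','adapter','elbow','wrench','spare_cover']:
        r=env.regions_of(n,k)[:1]
        for q in r:
            P=C[q['mask']&(d>0)]; print(n,k,round(q['score'],2),np.round(np.percentile(P,[2,50,98],axis=0),3).tolist())
E
```

```text
pics
{'t': 0.0, 'joint_pos': [1.0162, 0.1047, 0.0965, 1.5639, 0.0, 1.3531], 'dq': [-0.001, -0.0005, -0.0006, -0.0004, 0.0005, 0.0006], 'joint_efforts': [-0.0011, -55.6937, 50.3645, 0.0173, -0.0001, 0.0], 'ee_pos': [0.1981, 0.566, 0.2305], 'tcp_rot': [0.2633, 1.5551, -0.2653], 'wrist_force': [0.5058, 0.5145, -0.3587], 'wrist_torque': [0.0411, -0.0294, 0.0262], 'opening': 0.9966}
[[-0.001  0.33   0.944]
 [-0.001  0.944 -0.33 ]
 [-1.    -0.001 -0.   ]]
scene stop_bracket 0.97 [390.7 267.5] [0.5813 0.2285 0.085 ]
scene jaw_grip 0.75 [232.6 205.6] [ 0.5848 -0.1625  0.062 ]
scene housing 0.56 [283.5 235.2] [ 0.5736 -0.0256  0.03  ]
scene housing_mid 0.66 [286.8 215.9] [ 0.5763 -0.0146  0.095 ]
scene pressure_plate 0.62 [259.3 217.3] [ 0.5798 -0.0881  0.058 ]
scene jaw 0.96 [254.8 229.8] [ 0.5705 -0.1119  0.    ]
scene fixture 0.91 [323.8 266.5] [0.5805 0.0857 0.    ]
scene housing 0.9 [[0.522, -0.049, 0.034], [0.601, 0.007, 0.125], [0.629, 0.023, 0.161]]
scene jaw 0.62 [[0.547, -0.192, 0.035], [0.6, -0.116, 0.074], [0.628, -0.089, 0.086]]
scene bin_nuts 0.84 [[0.429, -0.46, 0.002], [0.509,
[... 902 characters left out ...]
 jaw 0.88 [[0.537, -0.194, 0.03], [0.579, -0.132, 0.078], [0.616, -0.091, 0.089]]
top bin_nuts 0.7 [[0.426, -0.461, 0.004], [0.492, -0.405, 0.04], [0.554, -0.347, 0.074]]
top bin_plugs 0.67 [[0.282, -0.471, 0.003], [0.349, -0.414, 0.043], [0.412, -0.352, 0.074]]
top paste_tin 0.96 [[0.605, -0.419, 0.009], [0.634, -0.378, 0.087], [0.671, -0.352, 0.137]]
top adapter 0.62 [[0.653, 0.081, 0.028], [0.666, 0.098, 0.064], [0.684, 0.117, 0.074]]
top elbow 0.91 [[0.422, 0.128, -0.0], [0.442, 0.148, 0.03], [0.478, 0.187, 0.037]]
top wrench 0.8 [[0.67, -0.22, 0.0], [0.695, -0.108, 0.008], [0.715, -0.013, 0.013]]
top spare_cover 0.57 [[0.4, -0.092, 0.007], [0.441, -0.059, 0.012], [0.482, -0.026, 0.017]]
```

View pics/scene0.png

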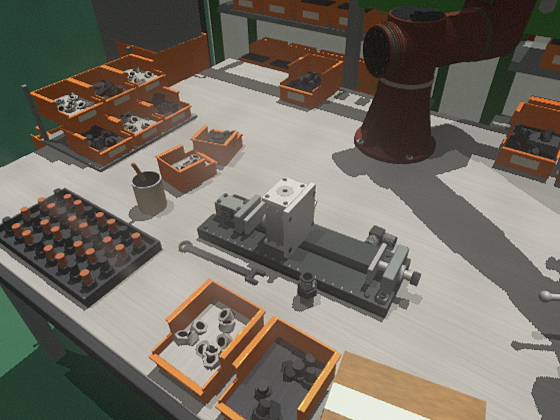

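View pics/top0.png

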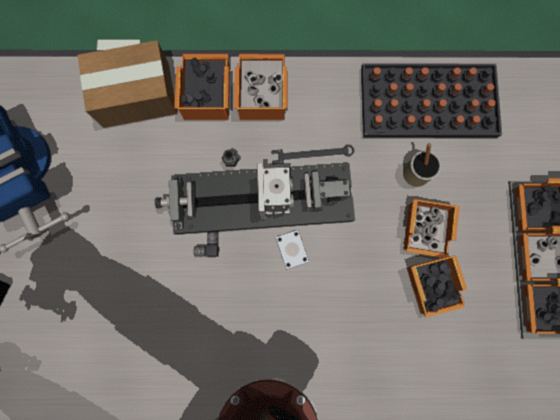

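```bash
python3 - <<'E'
from h import *
# fixture yaw: bracket top strip, housing top, jaw upright top in depth clouds
for n in ['scene','top']:
    C=cloud(n,np.load(f'pics/{n}0.npy')).reshape(-1,3)
    def box(a,b,c,d,e,f):
        return C[(C[:,0]>a)&(C[:,0]<b)&(C[:,1]>c)&(C[:,1]<d)&(C[:,2]>e)&(C[:,2]<f)]
    for k,b in dict(bracket=(.45,.7,.12,.3,.079,.092),housingtop=(.45,.7,-.1,.06,.155,.172),jawtop=(.45,.7,-.14,-.08,.081,.091),bed=(.45,.68,-.28,.28,.026,.034)).items():
        P=box(*b).astype(np.float32)
        if len(P)>20:
            r=cv2.minAreaRect(P[:,:2]*1000); print(n,k,len(P),np.round(np.percentile(P,[1,99],axis=0),3).tolist(),np.round(r[0],1),np.round(r[1],1),round(r[2],1))
E
```

```text
scene bracket 533 [[0.511, 0.188, 0.079], [0.609, 0.243, 0.087]] [560.2 214.5] [101.  53.] 4.6
scene housingtop 1012 [[0.523, -0.05, 0.156], [0.627, 0.022, 0.162]] [574.8 -14.4] [112.   73.7] 3.6
scene jawtop 204 [[0.541, -0.126, 0.081], [0.628, -0.094, 0.087]] [ 582.4 -108.2] [93. 34.] 4.8
scene bed 5642 [[0.468, -0.202, 0.026], [0.66, 0.245, 0.033]] [573.4  15.9] [227.  460.7] 4.2
top bracket 499 [[0.507, 0.187, 0.079], [0.603, 0.241, 0.091]] [555.1 214.1] [98.5 54. ] 2.0
top housingtop 1234 [[0.518, -0.05, 0.157], [0.621, 0.021, 0.166]] [570.6 -14.6] [112.4  71.9] 2.3
top jawtop 331 [[0.536, -0.137, 0.081], [0.623, -0.09, 0.091]] [ 580.  -114.7] [49.1 87.4] 89.7
top bed 5279 [[0.47, -0.21, 0.027], [0.656, 0.227, 0.034]] [574.7  17.4] [201.7 471.8] 9.8
```

The scene view shows the housing standing at about (285,215), the jaw at (235,205) and the stop at (390,265). The top view shows the fixture turned about 4°, with the elbow and cover on the robot's side and the adapter and wrench on the far side. First I'll move behind the housing at the current height, with the fingers half closed.

```bash
for i in 1 2 3 4 5; do python3 -m inch '[{"travel":[0,-0.78,0.92],"roll":0,"fingers":0.5},{"travel":[0,-1.57,1.83],"roll":0,"fingers":0.5},{"travel":[0,-2.35,2.75],"roll":0,"fingers":0.5},{"travel":[0,-3.14,3.66],"roll":0,"fingers":0.5},{"travel":[0,-3.92,4.58],"roll":0,"fingers":0.5}]' 40 | tail -3; done
for i in 1 2; do python3 -m inch '[{"travel":[0,0,0],"roll":1.1,"fingers":0.5},{"travel":[0,0,0],"roll":2.2,"fingers":0.5},{"travel":[0,0,0],"roll":3.3,"fingers":0.5},{"travel":[0,0,0],"roll":4.4,"fingers":0.5},{"travel":[0,0,0],"roll":5.5,"fingers":0.5}]'; done; python3 -c "
from h import *
st()"
```

```text
tcp_rot: [0.264, 1.554, -0.264]
wrist_force: [1.0, -0.9, 0.3]
opening: 0.503
tcp_rot: [0.264, 1.554, -0.264]
wrist_force: [0.7, -0.3, 0.5]
opening: 0.5
tcp_rot: [0.264, 1.554, -0.264]
wrist_force: [1.4, 0.2, -0.1]
opening: 0.502
tcp_rot: [0.265, 1.554, -0.264]
wrist_force: [0.6, -0.6, 0.4]
opening: 0.498
tcp_rot: [0.265, 1.554, -0.264]
wrist_force: [0.8, 0.4, 1.0]
opening: 0.504
t: 4.2
ee_pos: [0.5767, -0.0854, 0.2312]
tcp_rot: [0.717, 1.449, -0.717]
wrist_force: [-0.4, -0.0, 0.7]
opening: 0.495
t: 4.62
ee_pos: [0.5767, -0.0853, 0.2313]
tcp_rot: [1.153, 1.244, -1.153]
wrist_force: [-0.4, -0.4, 0.7]
opening: 0.499
{'t': 4.6167, 'joint_pos': [-0.3711, 0.0518, 0.0425, 1.5614, 0.0001, 1.1232], 'dq': [-0.0013, 0.0012, 0.0018, -0.0007, 0.0001, 1.3742], 'joint_efforts': [-0.0034, -53.0262, 50.3859, 0.001, 0.0001, -2.2846], 'ee_pos': [0.5767, -0.0853, 0.2313], 'tcp_rot': [1.1528, 1.2443, -1.1526], 'wrist_force': [-0.4401, -0.4238, 0.678], 'wrist_torque': [-0.0191, -0.0259, 0.0238], 'opening': 0.4991}
[[ 0.     0.997  0.076]
 [ 0.     0.076 -0.997]
 [-1.     0.    -0.   ]]
```

```bash
python3 -m inch '[{"travel":[0.9,0,0],"roll":0,"fingers":0.5},{"travel":[1.8,0,0],"roll":0,"fingers":0.5},{"travel":[2.7,0,0],"roll":0,"fingers":0.5},{"travel":[3.4,0,0],"roll":0,"fingers":0.5},{"travel":[3.4,0,0],"roll":0,"fingers":0.5}]'; for i in 1 2; do python3 -m inch '[{"travel":[0,0,-0.2],"roll":0,"fingers":0.5},{"travel":[0,0,-0.4],"roll":0,"fingers":0.5},{"travel":[0,0,-0.6],"roll":0,"fingers":0.5},{"travel":[0,0,-0.8],"roll":0,"fingers":0.5},{"travel":[0,0,-1.0],"roll":0,"fingers":0.5}]'; done
python3 - <<'E'
from h import *
st()
im,d=env.grab_frame('scene'); cv2.imwrite('pics/s1.png',cv2.resize(im[120:340,150:450,::-1],None,fx=2,fy=2))
E
```

```text
t: 5.03
ee_pos: [0.5746, -0.0846, 0.1422]
tcp_rot: [1.148, 1.253, -1.151]
wrist_force: [-0.3, -0.7, -0.2]
opening: 0.496
t: 5.45
ee_pos: [0.5753, -0.0602, 0.1476]
tcp_rot: [1.149, 1.245, -1.148]
wrist_force: [0.7, -2.7, 2.3]
opening: 0.501
t: 5.87
ee_pos: [0.5725, -0.035, 0.1463]
tcp_rot: [1.149, 1.247, -1.148]
wrist_force: [-0.3, -1.4, 1.5]
opening: 0.498
{'t': 5.8667, 'joint_pos': [-0.289, 0.0245, -0.1396, 1.4068, 0.0001, 1.1997], 'dq': [0.0989, -0.0273, -0.0283, 0.0004, -0.0008, 0.1002], 'joint_efforts': [0.0048, -50.5496, 49.4122, 0.3112, 0.3482, -0.2034], 'ee_pos': [0.5725, -0.035, 0.1463], 'tcp_rot': [1.1486, 1.247, -1.1484], 'wrist_force': [-0.3114, -1.3505, 1.4804], 'wrist_torque': [-0.2605, -0.0778, -0.0101], 'opening': 0.4976}
[[-0.     0.997  0.082]
 [ 0.     0.082 -0.997]
 [-1.    -0.    -0.   ]]
```

View pics/s1.png

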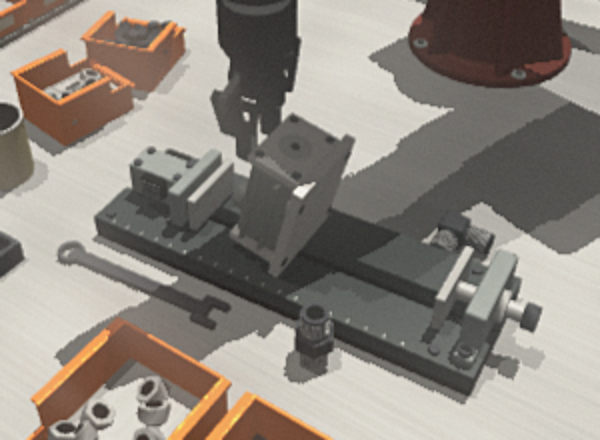

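The housing is leaning about 12° and tipping cleanly, so I'll keep pushing.

```bash
for i in 1 2; do python3 -m inch '[{"travel":[0,0,-0.2],"roll":0,"fingers":0.5},{"travel":[0,0,-0.4],"roll":0,"fingers":0.5},{"travel":[0,0,-0.6],"roll":0,"fingers":0.5},{"travel":[0,0,-0.8],"roll":0,"fingers":0.5},{"travel":[0,0,-1.0],"roll":0,"fingers":0.5}]'; done;  python3 -m inch '[{"travel":[0,0,0],"roll":0,"fingers":0.5},{"travel":[0,0,0],"roll":0,"fingers":0.5},{"travel":[0,0,0],"roll":0,"fingers":0.5}]'
python3 - <<'E'
from h import *
im,d=env.grab_frame('scene'); cv2.imwrite('pics/s2.png',cv2.resize(im[120:340,150:450,::-1],None,fx=2,fy=2))
E
```

```text
t: 6.33
ee_pos: [0.5703, -0.0099, 0.1462]
tcp_rot: [1.149, 1.247, -1.148]
wrist_force: [0.4, 0.0, -0.4]
opening: 0.499
t: 6.75
ee_pos: [0.5684, 0.0149, 0.1463]
tcp_rot: [1.149, 1.247, -1.148]
wrist_force: [1.3, 0.2, -0.2]
opening: 0.502
t: 7.0
ee_pos: [0.5686, 0.0142, 0.1463]
tcp_rot: [1.149, 1.247, -1.148]
wrist_force: [0.1, 0.2, -0.2]
opening: 0.499
```

View pics/s2.png

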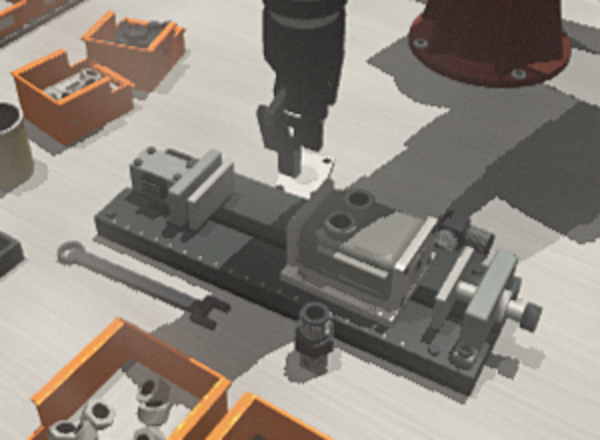

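It's lying on its foot with the ports up. Next I'll measure the jaw and the fixture yaw precisely.

```bash
python3 - <<'E'
from h import *
for n in ['scene','top']:
    im,d=env.grab_frame(n); C=cloud(n,d).reshape(-1,3)
    for k,z in [('jaw_grip',.062),('pressure_plate',.058),('housing_mid',.066),('stop_bracket',.085)]:
        for q in env.tip_of(n,k)[:1]: print(n,k,round(q['score'],2),np.round(ray(n,q['position'],z),4))
    def box(a,b,c,d,e,f):
        return C[(C[:,0]>a)&(C[:,0]<b)&(C[:,1]>c)&(C[:,1]<d)&(C[:,2]>e)&(C[:,2]<f)]
    for k,b in dict(block=(.5,.66,-.2,-.135,.068,.082),buttons=(.5,.66,-.2,-.13,.045,.069),upright=(.5,.66,-.128,-.1,.08,.092),hous=(.5,.66,.0,.17,.05,.11),stop=(.45,.66,.17,.21,.04,.085)).items():
        P=box(*b).astype(np.float32)
        if len(P)>20:
            r=cv2.minAreaRect(P[:,:2]*1000); print(n,k,len(P),np.round(np.percentile(P,[2,98],axis=0),3).tolist(),np.round(r[0],1),np.round(r[1],1),round(r[2],1))
    if n=='top':
        S=im[130:250,150:370]; 
        cv2.imwrite('pics/t2.png',cv2.resize(S[:,:,::-1],None,fx=3.6,fy=3.6,interpolation=cv2.INTER_CUBIC))
    # bed edge lines: boundary z step .03->0 along x for slices of y
    B=C[(C[:,2]>.024)&(C[:,2]<.036)&(C[:,0]>.45)&(C[:,0]<.68)]
    rows=[]
    for y in np.arange(-.2,.24,.02):
        s=B[abs(B[:,1]-y)<.01]
        if len(s)>10: rows.append((y,s[:,0].min(),s[:,0].max()))
    r=np.array(rows); print('edge yaw deg near/far',[round(float(-np.degrees(np.arctan(np.polyfit(r[:,0],np.array(r[:,j]),1)[0]))),2) for j in (1,2)])
E
```

```text
scene jaw_grip 0.95 [ 0.5936 -0.1565  0.062 ]
scene pressure_plate 0.92 [ 0.5706 -0.0965  0.058 ]
scene housing_mid 0.84 [0.5618 0.0895 0.066 ]
scene stop_bracket 0.89 [0.5827 0.2323 0.085 ]
scene block 404 [[0.561, -0.196, 0.069], [0.617, -0.137, 0.079]] [ 588.2 -167.3] [61.8 65.2] 3.8
scene buttons 120 [[0.605, -0.196, 0.046], [0.619, -0.14, 0.069]] [ 611.8 -165.9] [15.4 61.7] 3.8
scene upright 208 [[0.542, -0.125, 0.08], [0.628, -0.106, 0.087]] [ 583.2 -111.6] [90.8 26.5] 4.9
scene hous 2744 [[0.531, 0.029, 0.056], [0.618, 0.156, 0.109]] [569.6  89.7] [100.9 132.2] 2.8
scene stop 372 [[0.522, 0.187, 0.043], [0.603, 0.208, 0.081]] [561.3 198.6] [87.1 23.3] 3.3
edge yaw deg near/far [7.22, 3.72]
top jaw_grip 0.74 [ 0.4787 -0.3889  0.062 ]
top pressure_plate 0.71 [ 0.5757 -0.0901  0.058 ]
top stop_bracket 0.88 [0.5522 0.2279 0.085 ]
top block 500 [[0.555, -0.197, 0.072], [0.611, -0.137, 0.081]] [ 583.1 -167.9] [62.4 61. ] 88.8
top buttons 44 [[0.552, -0.198, 0.048], [0.574, -0.133, 0.067]] [ 573.1 -157.5] [66.1 52.5] 43.9
top upright 249 [[0.537, -0.126, 0.081], [0.623, -0.102, 0.09]] [ 579.6 -113.5] [88.6 26.9] 0.1
top stop 22 [[0.581, 0.192, 0.041], [0.618, 0.202, 0.084]] [601.  196.3] [42.6  8.7] 6.1
edge yaw deg near/far [-11.62, 4.86]
```

View pics/t2.png

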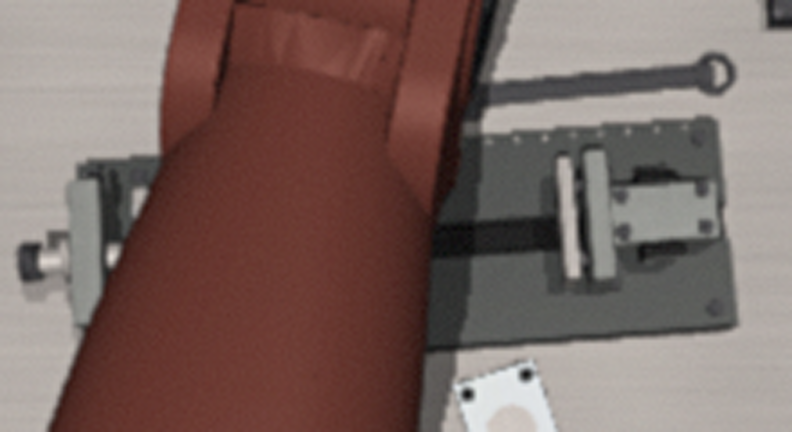

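```bash
python3 -m inch '[{"travel":[0,0,1.2],"roll":0.1,"fingers":0},{"travel":[0,0,2.6],"roll":0.1,"fingers":0},{"travel":[0,0.04,4.0],"roll":0.1,"fingers":0},{"travel":[0,0.08,5.4],"roll":0.1,"fingers":0},{"travel":[0,0.08,6.2],"roll":0.1,"fingers":0}]'; python3 -m inch '[{"travel":[0,0,0.4],"roll":0,"fingers":0},{"travel":[0,0,0.8],"roll":0,"fingers":0},{"travel":[0.6,0,0.8],"roll":0,"fingers":0},{"travel":[1.0,0,0.8],"roll":0,"fingers":0},{"travel":[1.0,0,0.8],"roll":0,"fingers":0}]'
python3 - <<'E'
from h import *
st()
im,d=env.grab_frame('scene'); cv2.imwrite('pics/s3.png',cv2.resize(im[120:300,160:400,::-1],None,fx=3,fy=3))
s=env.read_state(); print(proj('scene',s['ee_pos']))
C=cloud('scene',d).reshape(-1,3)
P=C[(C[:,0]>.55)&(C[:,0]<.7)&(C[:,1]>-.24)&(C[:,1]<-.1)&(C[:,2]>.115)&(C[:,2]<.16)]
print(np.percentile(P,[2,50,98],axis=0))
E
```

```text
t: 7.97
ee_pos: [0.5833, -0.1433, 0.1463]
tcp_rot: [1.157, 1.241, -1.158]
wrist_force: [0.5, -0.7, 1.0]
opening: 1.0
t: 8.38
ee_pos: [0.5834, -0.1585, 0.1186]
tcp_rot: [1.156, 1.247, -1.157]
wrist_force: [0.2, -0.6, -1.2]
opening: 1.002
{'t': 8.3833, 'joint_pos': [-0.4814, 0.1317, -0.0776, 1.3655, 0.0003, 1.0169], 'dq': [0.0069, -0.0127, 0.0257, 0.0321, -0.0016, 0.0008], 'joint_efforts': [-0.7171, -59.0962, 52.5574, -0.7604, -0.0207, -0.0068], 'ee_pos': [0.5834, -0.1585, 0.1186], 'tcp_rot': [1.1557, 1.2467, -1.157], 'wrist_force': [0.2081, -0.6241, -1.1743], 'wrist_torque': [0.0342, -0.006, -0.0207], 'opening': 1.0022}
[[-0.003  0.997  0.072]
 [ 0.002  0.072 -0.997]
 [-1.    -0.003 -0.002]]
[232.10838214 186.16969816]
[[ 0.62737205 -0.16149509  0.13382183]
 [ 0.63754629 -0.14819215  0.14841558]
 [ 0.6422853  -0.14334503  0.15983231]]
```

View pics/s3.png

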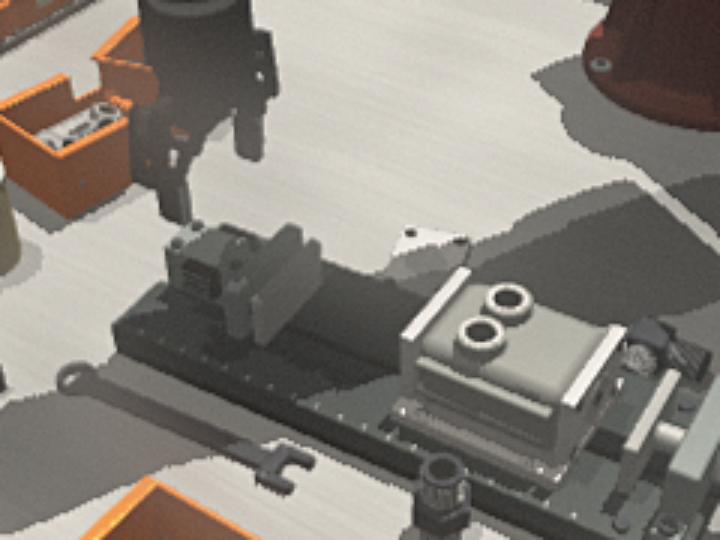

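```bash
python3 -m inch '[{"travel":[0.6,0.06,0.05],"roll":0,"fingers":0},{"travel":[1.3,0.06,0.05],"roll":0,"fingers":0},{"travel":[2.0,0.06,0.05],"roll":0,"fingers":0},{"travel":[2.6,0.06,0.05],"roll":0,"fingers":0},{"travel":[2.7,0.06,0.05],"roll":0,"fingers":0}]'; python3 -m inch '[{"travel":[0.2,0,0],"roll":0,"fingers":0},{"travel":[0.4,0,0],"roll":0,"fingers":0},{"travel":[0.4,0,0],"roll":0,"fingers":0}]'
python3 - <<'E'
from h import *
im,d=env.grab_frame('scene'); cv2.imwrite('pics/s4.png',cv2.resize(im[140:280,170:330,::-1],None,fx=4,fy=4))
for q in env.tip_of('scene','jaw_grip')[:1]: print(q,ray('scene',q['position'],.062))
E
```

```text
t: 8.85
ee_pos: [0.5849, -0.1595, 0.0514]
tcp_rot: [1.155, 1.246, -1.157]
wrist_force: [-0.1, -0.0, -0.9]
opening: 0.998
t: 9.1
ee_pos: [0.5864, -0.1608, 0.0438]
tcp_rot: [1.156, 1.242, -1.156]
wrist_force: [-0.9, -0.0, -0.2]
opening: 1.001
{'position': [233.2, 206.8], 'score': 0.73} [ 0.58744382 -0.15853731  0.062     ]
```

View pics/s4.png

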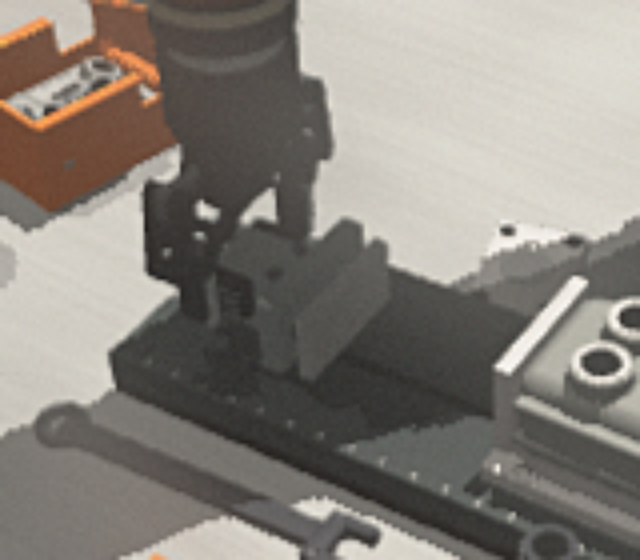

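```bash
python3 - <<'E'
from h import *
s=env.read_state(); st(); M=R.from_rotvec(s['tcp_rot']).as_matrix(); p=np.array(s['ee_pos'])
for nm,q in dict(fingertip_inner=p+M@[-.013,.0425,0],fingertip_outer=p+M@[-.013,.057,0],btn_centre=p+M@[0,.03,0]*1).items():
    if nm=='btn_centre': q[2]=.062
    print(nm,(proj('scene',q)-[170,140])*4)
E
```

```text
{'t': 9.2, 'joint_pos': [-0.4829, 0.1792, -0.1624, 1.2284, 0.0001, 1.0162], 'dq': [-0.0026, -0.0041, 0.0044, -0.0006, -0.0007, 0.0009], 'joint_efforts': [0.0733, -57.3525, 48.2983, -0.0335, 0.0021, 0.0007], 'ee_pos': [0.5866, -0.1612, 0.0445], 'tcp_rot': [1.1563, 1.2414, -1.1558], 'wrist_force': [0.0118, -0.24, -0.0813], 'wrist_torque': [-0.0759, -0.0543, 0.0236], 'opening': 1.0008}
[[ 0.001  0.997  0.072]
 [-0.     0.072 -0.997]
 [-1.     0.001  0.   ]]
fingertip_inner [207.58294574 311.84898723]
fingertip_outer [192.22061165 326.41913379]
btn_centre [219.82465603 293.62063131]
```

```bash
python3 -m inch '[{"travel":[0.1,0,-0.04],"roll":0,"fingers":0.2},{"travel":[0.2,0,-0.04],"roll":0,"fingers":0.25},{"travel":[0.2,0,-0.04],"roll":0,"fingers":0.3},{"travel":[0.2,0,-0.04],"roll":0,"fingers":0.35},{"travel":[0.2,0,-0.04],"roll":0,"fingers":0.6}]' 50; python3 -m inch '[{"travel":[0,0,0],"roll":0,"fingers":0.6},{"travel":[0,0,0],"roll":0,"fingers":0.6},{"travel":[0,0,0],"roll":0,"fingers":0.6},{"travel":[0,0,0],"roll":0,"fingers":0.6}]' 50
python3 - <<'E'
from h import *
st()
im,d=env.grab_frame('scene'); cv2.imwrite('pics/s5.png',cv2.resize(im[140:280,170:330,::-1],None,fx=4,fy=4))
E
```

```text
t: 9.62
ee_pos: [0.585, -0.1604, 0.0398]
tcp_rot: [1.155, 1.243, -1.159]
wrist_force: [-1.7, 0.7, 2.2]
opening: 0.571
t: 9.95
ee_pos: [0.5851, -0.1604, 0.0397]
tcp_rot: [1.155, 1.243, -1.158]
wrist_force: [-11.3, 0.9, 11.3]
opening: 0.576
{'t': 9.95, 'joint_pos': [-0.482, 0.1814, -0.1689, 1.2221, -0.0015, 1.0175], 'dq': [0.0001, -0.0007, -0.0004, 0.0022, 0.0003, 0.0001], 'joint_efforts': [1.5262, -53.294, 48.0801, -4.2118, 1.4068, 0.0683], 'ee_pos': [0.5851, -0.1604, 0.0397], 'tcp_rot': [1.1551, 1.2432, -1.1583], 'wrist_force': [-11.2957, 0.9334, 11.3496], 'wrist_torque': [0.0386, 2.2437, 0.0505], 'opening': 0.5759}
[[-0.002  0.997  0.071]
 [-0.001  0.071 -0.997]
 [-1.    -0.002  0.   ]]
```

View pics/s5.png

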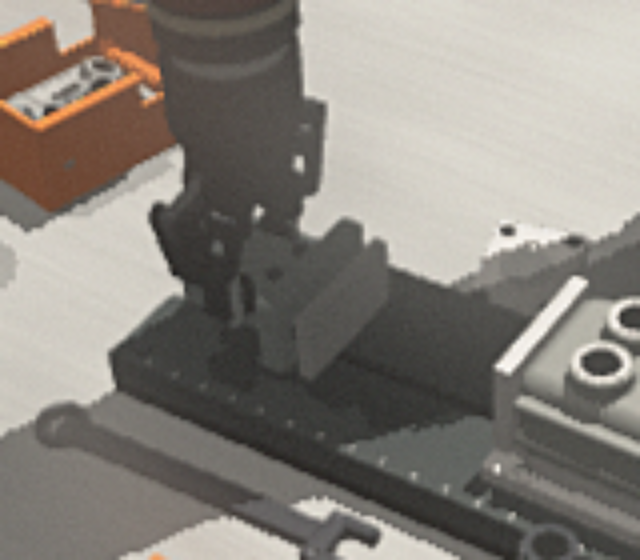

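Both buttons are home (49 mm across). I'll ease off the side load and start sliding.

```bash
python3 -m inch '[{"travel":[-0.03,-0.05,0],"roll":0,"fingers":0.6},{"travel":[-0.03,-0.05,-0.1],"roll":0,"fingers":0.6},{"travel":[-0.03,-0.05,-0.25],"roll":0,"fingers":0.6},{"travel":[-0.03,-0.05,-0.4],"roll":0,"fingers":0.6},{"travel":[-0.03,-0.05,-0.6],"roll":0,"fingers":0.6}]' 50; for i in 1 2; do python3 -m inch '[{"travel":[0,0,-0.3],"roll":0,"fingers":0.6},{"travel":[0,0,-0.6],"roll":0,"fingers":0.6},{"travel":[0,0,-0.9],"roll":0,"fingers":0.6},{"travel":[0,0,-1.2],"roll":0,"fingers":0.6},{"travel":[0,0,-1.5],"roll":0,"fingers":0.6}]' 50; done
python3 - <<'E'
from h import *
st()
im,d=env.grab_frame('scene'); cv2.imwrite('pics/s6.png',cv2.resize(im[140:320,170:430,::-1],None,fx=3,fy=3))
E
```

```text
t: 10.42
ee_pos: [0.5839, -0.1451, 0.0398]
tcp_rot: [1.156, 1.242, -1.157]
wrist_force: [-1.4, -3.0, 3.5]
opening: 0.57
t: 10.83
ee_pos: [0.5811, -0.1069, 0.0398]
tcp_rot: [1.156, 1.242, -1.156]
wrist_force: [-1.5, -2.9, 4.5]
opening: 0.574
t: 11.25
ee_pos: [0.5783, -0.0694, 0.0398]
tcp_rot: [1.156, 1.242, -1.156]
wrist_force: [-2.0, -1.8, 6.2]
opening: 0.57
{'t': 11.25, 'joint_pos': [-0.3438, 0.1076, -0.2493, 1.2139, -0.0, 1.155], 'dq': [0.1445, -0.0538, -0.0573, -0.0038, 0.0009, 0.1436], 'joint_efforts': [0.6717, -51.074, 46.7064, -0.6297, 1.1225, -0.2549], 'ee_pos': [0.5783, -0.0694, 0.0398], 'tcp_rot': [1.156, 1.2423, -1.1561], 'wrist_force': [-1.9594, -1.8155, 6.2424], 'wrist_torque': [-0.6678, 0.6354, 0.0152], 'opening': 0.5698}
[[ 0.     0.997  0.072]
 [-0.     0.072 -0.997]
 [-1.     0.     0.   ]]
```

View pics/s6.png

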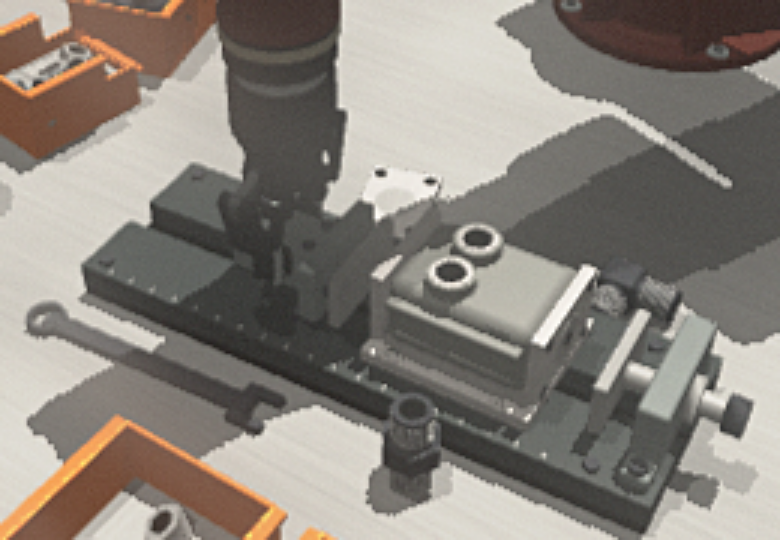

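The jaw follows and its plate is about 25 mm short of the housing, so I'll go slower from here.

```bash
for i in 1 2 3; do python3 -m inch '[{"travel":[0,0,-0.12],"roll":0,"fingers":0.6},{"travel":[0,0,-0.24],"roll":0,"fingers":0.6},{"travel":[0,0,-0.36],"roll":0,"fingers":0.6},{"travel":[0,0,-0.48],"roll":0,"fingers":0.6},{"travel":[0,0,-0.6],"roll":0,"fingers":0.6}]' 50; done;  python3 -m inch '[{"travel":[0,0,-0.04],"roll":0,"fingers":0.6},{"travel":[0,0,-0.08],"roll":0,"fingers":0.6},{"travel":[0,0,-0.12],"roll":0,"fingers":0.6}]' 50
```

```text
t: 11.72
ee_pos: [0.5772, -0.0545, 0.0397]
tcp_rot: [1.156, 1.243, -1.156]
wrist_force: [-1.6, -2.3, 6.5]
opening: 0.571
t: 12.13
ee_pos: [0.5762, -0.0401, 0.0398]
tcp_rot: [1.156, 1.242, -1.157]
wrist_force: [-2.4, -5.4, 5.4]
opening: 0.575
t: 12.55
ee_pos: [0.5751, -0.0253, 0.0398]
tcp_rot: [1.156, 1.242, -1.157]
wrist_force: [-1.9, -5.4, 5.6]
opening: 0.575
t: 12.8
ee_pos: [0.5749, -0.0223, 0.0398]
tcp_rot: [1.156, 1.242, -1.157]
wrist_force: [-1.6, -5.5, 6.0]
opening: 0.571
```

```bash
for i in 1 2 3 4; do python3 -m inch '[{"travel":[0,0,-0.04],"roll":0,"fingers":0.6},{"travel":[0,0,-0.08],"roll":0,"fingers":0.6}]' 50 | grep -v -e rot -e open; done
```

```text
t: 12.97
ee_pos: [0.5747, -0.0203, 0.0398]
wrist_force: [-2.2, -5.1, 6.9]
t: 13.13
ee_pos: [0.5745, -0.0183, 0.0398]
wrist_force: [-2.2, -5.7, 5.4]
t: 13.3
ee_pos: [0.5744, -0.0163, 0.0398]
wrist_force: [-1.8, -5.2, 6.1]
t: 13.47
ee_pos: [0.5743, -0.0143, 0.0398]
wrist_force: [-2.6, -5.7, 5.1]
```

```bash
for i in 1 2 3 4; do python3 -m inch '[{"travel":[0,0,-0.02],"roll":0,"fingers":0.6},{"travel":[0,0,-0.04],"roll":0,"fingers":0.6}]' 50 | grep -v -e rot -e open; done
```

```text
t: 13.63
ee_pos: [0.5742, -0.0133, 0.0398]
wrist_force: [-2.1, -4.8, 6.0]
t: 13.8
ee_pos: [0.5741, -0.0124, 0.0398]
wrist_force: [-2.8, -5.3, 5.2]
t: 13.97
ee_pos: [0.574, -0.0113, 0.0398]
wrist_force: [-3.1, -4.4, 5.8]
t: 14.13
ee_pos: [0.574, -0.0104, 0.0398]
wrist_force: [-2.4, -4.8, 4.2]
```

```bash
for i in 1 2 3 4; do python3 -m inch '[{"travel":[0,0,-0.02],"roll":0,"fingers":0.6},{"travel":[0,0,-0.04],"roll":0,"fingers":0.6}]' 50 | grep -v -e rot -e open; done
```

```text
t: 14.3
ee_pos: [0.5739, -0.0093, 0.0398]
wrist_force: [-2.5, -5.8, 6.2]
t: 14.47
ee_pos: [0.5738, -0.0086, 0.0397]
wrist_force: [-3.2, -6.6, 5.6]
t: 14.63
ee_pos: [0.5738, -0.008, 0.0398]
wrist_force: [-2.2, -7.8, 5.7]
t: 14.8
ee_pos: [0.5737, -0.0074, 0.0398]
wrist_force: [-3.0, -11.9, 3.9]
```

```bash
python3 -m inch '[{"travel":[0,0,0],"roll":0,"fingers":0.6},{"travel":[0,0,0],"roll":0,"fingers":0.6}]' 50 | grep -v -e rot -e open; python3 -m inch '[{"travel":[0,0,-0.01],"roll":0,"fingers":0.6},{"travel":[0,0,-0.02],"roll":0,"fingers":0.6},{"travel":[0,0,-0.02],"roll":0,"fingers":0.6}]' 50 | grep -v -e rot -e open
python3 - <<'E'
from h import *
im,d=env.grab_frame('scene'); cv2.imwrite('pics/s7.png',cv2.resize(im[140:320,200:430,::-1],None,fx=3,fy=3,interpolation=cv2.INTER_CUBIC))
E
```

```text
t: 14.97
ee_pos: [0.5738, -0.0073, 0.0398]
wrist_force: [-2.7, -9.7, 5.7]
t: 15.22
ee_pos: [0.5737, -0.007, 0.0397]
wrist_force: [-1.7, -11.8, 4.8]
```

View pics/s7.png

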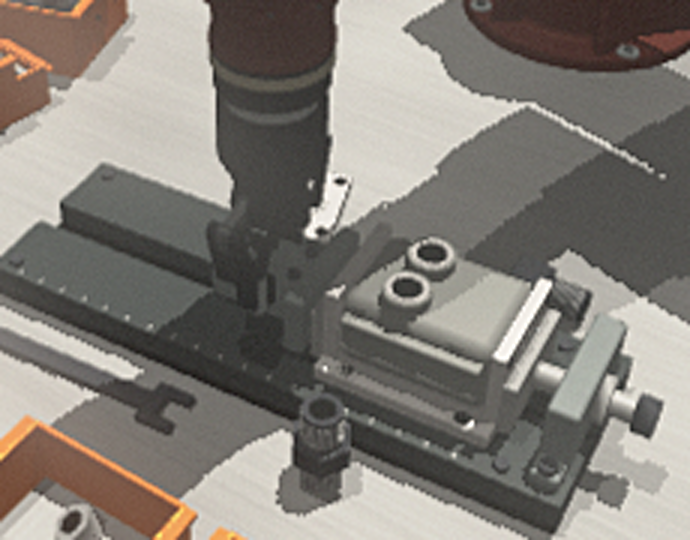

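```bash
for i in 1 2; do python3 -m inch '[{"travel":[0,0,-0.01],"roll":0,"fingers":0.6},{"travel":[0,0,-0.02],"roll":0,"fingers":0.6},{"travel":[0,0,-0.02],"roll":0,"fingers":0.6}]' 50 | grep -v -e rot -e open; python3 -c "
from h import *
print(np.round(env.read_state()['wrist_force'],2), env.read_state()['ee_pos'])"; done;  python3 -m inch '[{"travel":[0,0,0],"roll":0,"fingers":0.6},{"travel":[0,0,0],"roll":0,"fingers":0.6},{"travel":[0,0,0],"roll":0,"fingers":0.6}]' 50
```

```text
t: 15.52
ee_pos: [0.5737, -0.0067, 0.0398]
wrist_force: [-2.7, -12.7, 3.7]
[ -2.75 -12.68   3.72] [ 0.57369269 -0.00673766  0.03975885]
t: 15.77
ee_pos: [0.5737, -0.0064, 0.0397]
wrist_force: [-1.9, -12.9, 5.5]
[ -1.9  -12.87   5.54] [ 0.57366075 -0.00639763  0.03974412]
t: 16.02
ee_pos: [0.5737, -0.0064, 0.0398]
tcp_rot: [1.154, 1.239, -1.159]
wrist_force: [-2.8, -12.8, 4.2]
opening: 0.573
```

```bash
python3 -m inch '[{"travel":[0,0,0],"roll":0,"fingers":0.35},{"travel":[0,0,0],"roll":0,"fingers":0.25},{"travel":[0,0,0],"roll":0,"fingers":0.1},{"travel":[0,0,0],"roll":0,"fingers":0},{"travel":[0,0,0],"roll":0,"fingers":0}]'; python3 -m inch '[{"travel":[0,-0.04,0.04],"roll":0,"fingers":0},{"travel":[-0.2,-0.04,0.04],"roll":0,"fingers":0},{"travel":[-0.5,-0.04,0.04],"roll":0,"fingers":0},{"travel":[-1,-0.04,0.04],"roll":0,"fingers":0},{"travel":[-1.6,-0.04,0.04],"roll":0,"fingers":0}]'; python3 -m inch '[{"travel":[-1,0,0],"roll":0,"fingers":0},{"travel":[-2,0,0.8],"roll":0,"fingers":0},{"travel":[-3,0,2],"roll":0,"fingers":0},{"travel":[-4,0,3.2],"roll":0,"fingers":0},{"travel":[-5,0,4.4],"roll":0,"fingers":0}]';  for i in 1 2; do python3 -m inch '[{"travel":[0,0,1.2],"roll":0,"fingers":0},{"travel":[0,0,2.4],"roll":0,"fingers":0},{"travel":[0,0,3.6],"roll":0,"fingers":0},{"travel":[0,0,4.8],"roll":0,"fingers":0},{"travel":[0,0,4.8],"roll":0,"fingers":0}]' | tail -2; done
python3 - <<'E'
from h import *
st()
for n in ['scene','top']:
    im,d=env.grab_frame(n); C=cloud(n,d)
    cv2.imwrite(f'pics/{n}9.png',cv2.resize(im[130:330,130:430,::-1],None,fx=2.6,fy=2.6,interpolation=cv2.INTER_CUBIC))
    for k,z in [('jaw_grip',.062),('pressure_plate',.058),('housing_mid',.066)]:
        for q in env.tip_of(n,k)[:1]: print(n,k,round(q['score'],2),np.round(ray(n,q['position'],z),4))
    for k in ['bin_nuts','adapter','elbow','wrench','spare_cover']:
        for q in env.regions_of(n,k)[:1]:
            P=C[q['mask']&(d>0)]; print(n,k,np.round(np.percentile(P,[2,50,98],axis=0),3).tolist())
E
```

```text
t: 16.43
ee_pos: [0.5736, -0.0043, 0.0394]
tcp_rot: [1.156, 1.243, -1.156]
wrist_force: [0.4, -0.3, 0.8]
opening: 1.0
t: 16.85
ee_pos: [0.5726, -0.0061, 0.0805]
tcp_rot: [1.156, 1.243, -1.157]
wrist_force: [0.0, 0.4, 0.1]
opening: 0.998
t: 17.27
ee_pos: [0.5808, -0.1169, 0.2076]
tcp_rot: [1.156, 1.241, -1.155]
wrist_force: [1.2, 0.5, 0.2]
opening: 0.999
wrist_force: [-0.7, -0.5, -0.7]
opening: 1.003
wrist_force: [-0.7, 0.0, -0.4]
opening: 1.0
{'t': 18.1, 'joint_pos': [-0.7291, 0.4085, 0.4002, 1.5614, -0.0009, 0.774], 'dq': [0.0538, -0.0543, -0.0651, 0.0177, 0.0187, 0.0476], 'joint_efforts': [-0.248, -71.6751, 53.1777, 0.2803, 0.0996, -0.5281], 'ee_pos': [0.5972, -0.3601, 0.2046], 'tcp_rot': [1.1582, 1.2394, -1.1598], 'wrist_force': [-0.6941, 0.0102, -0.4256], 'wrist_torque': [-0.0438, 0.0209, -0.0056], 'opening': 1.0004}
[[ 0.     0.998  0.068]
 [-0.001  0.068 -0.998]
 [-1.     0.     0.001]]
scene jaw_grip 0.59 [ 0.5801 -0.0042  0.062 ]
scene pressure_plate 0.67 [0.7132 0.1228 0.058 ]
scene housing_mid 0.9 [0.5629 0.1211 0.066 ]
scene bin_nuts [[0.432, -0.46, 0.004], [0.51, -0.392, 
[... 217 characters left out ...]
0.22, -0.001], [0.7, -0.103, 0.006], [0.718, -0.009, 0.009]]
scene spare_cover [[0.402, -0.091, 0.007], [0.445, -0.058, 0.01], [0.48, -0.024, 0.012]]
top jaw_grip 0.69 [ 0.5709 -0.0086  0.062 ]
top pressure_plate 0.56 [0.5603 0.0631 0.058 ]
top housing_mid 0.71 [0.5638 0.12   0.066 ]
top bin_nuts [[0.526, -0.041, 0.031], [0.568, 0.017, 0.078], [0.607, 0.054, 0.089]]
top adapter [[0.653, 0.081, 0.014], [0.666, 0.098, 0.062], [0.684, 0.119, 0.073]]
top elbow [[0.424, 0.128, 0.015], [0.442, 0.147, 0.031], [0.478, 0.184, 0.036]]
top wrench [[0.67, -0.217, 0.002], [0.694, -0.093, 0.009], [0.711, -0.013, 0.014]]
top spare_cover [[0.4, -0.092, 0.007], [0.441, -0.059, 0.012], [0.482, -0.028, 0.017]]
```

View pics/scene9.png

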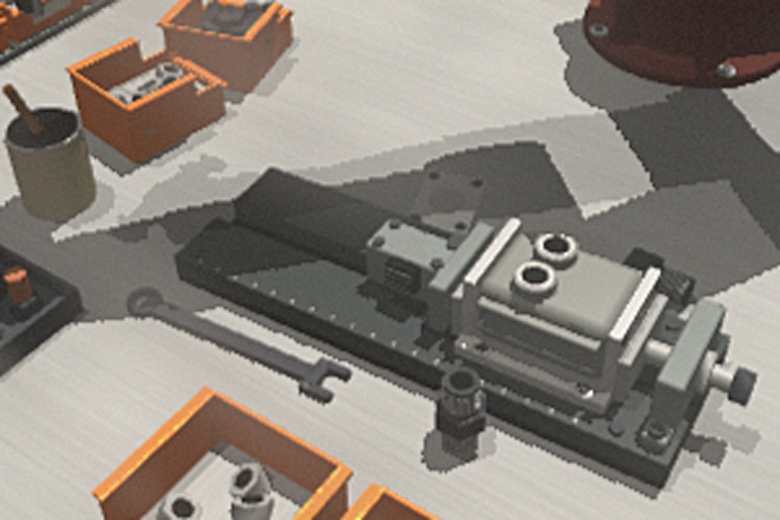

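View pics/top9.png

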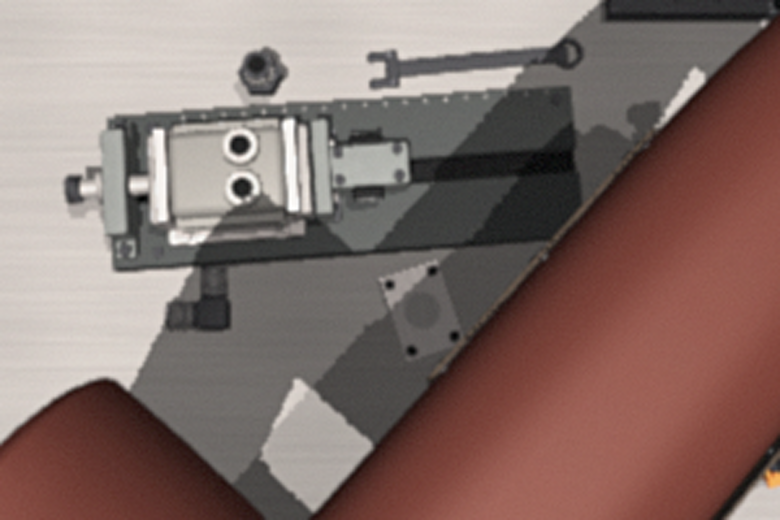

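```bash
python3 -c "
from bench import env
print(env.sign_off())"
```

```text
the job is handed in; nothing more can be done
None
```

The job is done and handed in at about 19 s, well under the 56 s limit. The housing lies on its foot with the ports up, clamped between the stop and the locked jaw, and the robot is clear.

- **What I did:** I tipped the housing over with two half-open fingers near its top. Then I squeezed both buttons home (about 49 mm across) and slid the jaw up about 154 mm. The housing met the stop by feel, and I pressed a little further, let go and moved away.
- **Pressure plate:** the last push force was 12.8 N. Less 1.5–2 N of jaw drag, that leaves about 11 N on the springs, or 3.5–4 mm of the plate's 8 mm. The force rose smoothly, so the plate was never driven solid. I worked this out from force and travel and did not measure it in the pictures.
- **After letting go:** the wrist force fell to nearly zero. In the final pictures the housing looks square against the stop.
- **Other things on the bench:** in the scene camera the nut bin, wrench, cover and adapter measure where they were, to within a few millimetres at their edges. The adapter's near edge read about 20 mm off there, but its centre and the top camera agree with the start. The elbow is unmoved in the top camera. I did not re-measure the plug bin or the paste tin; both stand in the final scene picture.
- **Detections that disagreed:** three final network reports were clearly false. The top camera put the nut bin on the jaw, the scene camera put the pressure plate well off the fixture, and the scene camera's elbow region ran onto the fixture. The other camera or the picture contradicted each one.

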